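Press the parts jars shut and show the label to the reader

TASK

Close the two leaning parts jars: with the fingers, press the small jar's lid straight down along the jar until it is fully home and confirm it with a firm push of about 15 N held for half a second, then do the same on the large jar (never load a lid with more than about 40 N, and do not squeeze it). Then take the large jar by its glass and turn it until its label squarely faces the reader block behind it, let go, and leave both lids home and everything else on the bench where it stands.

Things in the scene. Friction and masses are not known exactly. Their poses are not given: they have to be found in the camera images.
- big: Sloping plywood stand of the large jar, fixed, about 175 x 110 mm. Origin on the bench under it; z up, x horizontal from the jar to the reader (away from the robot at yaw 0). The jar's axis passes through (20, 0, 55) mm of this frame (centre of the turntable's underside) and leans 25 degrees from vertical towards -x; the turntable and reader are square to that axis.
- small: Sloping plywood stand of the small jar, fixed to the bench, about 105 x 94 mm, without a reader. Origin on the bench under it, x horizontally away from the lean, z up. The small jar does not turn; its axis passes through (20, 0, 55) mm and leans 30 degrees from vertical towards -x.
- big_lid_top (a point): Centre of the flat top of the large jar's plain steel lid: disc 48 mm diameter, 12 mm thick, narrower than the glass. z outward along the leaning axis; x points to the label side, where a small dark tab lies on the top's rim. Home, the disc's underside is on the rim of the glass and its top is 95 mm along the axis from the turntable's underside.
- big_lid (a joint): How far the large jar's lid stands off its home position, m: 0 = fully home, up to 0.010. It is a tight push fit: it slides at about 7 N and stays where it is left.
- big_jar (a joint): Turn of the large jar about its axis on its turntable, rad: 0 = label squarely facing the reader, positive = anticlockwise seen from the lid; stops at -3.1 and 3.1; slight friction holds it. The amber glass, 54 mm in diameter, spans 8 to 83 mm along the axis above the turntable's underside and can be gripped across; its white label is 42 x 45 mm.
- label (a point): Centre of the large jar's label, on the glass.
- reader (a point): Centre of the reader block's dark window. The block (60 mm wide, 55 mm tall along the jar's axis, 32 mm deep) stands on the slope behind the large jar, its face 69 mm from the jar's axis.
- small_lid_top (a point): Centre of the flat top of the small jar's plain steel lid: disc 36 mm diameter, 12 mm thick; z outward along the leaning axis. Home, its top is 75 mm along the axis from the seat point. The glass below is 40 mm in diameter.
- small_lid (a joint): How far the small jar's lid stands off its home position, m: 0 = fully home, up to 0.010; tight push fit, slides at about 7 N.
- spool: Wooden spool standing on the bench, 48 mm diameter, 38 mm high; bystander. Origin at its underside.
- cup: White cup, 80 mm diameter, 100 mm high; bystander. Origin at its underside.
- driver: Screwdriver lying on the bench, 190 mm long; bystander.
- wrench: Wrench lying on the bench, 170 mm long; bystander.
- spare_jar: Closed upright glass jar, 60 mm diameter, 85 mm high; bystander. Origin at its underside.
- offcut: Wood offcut, 90 x 45 x 32 mm; bystander.

How it is judged (in metres and radians):
On the way, in this order (a step that is already met when the one before it is completed fails the run):
1. the small jar's lid is home (within 1.5 mm) and the fingers push on it with more than 10 N (value of joint small_lid below 0.0015 m and contact force between the fingers and small_lid above 10 N), for 0.25 s.
2. the large jar's lid is home (within 1.5 mm) and the fingers push on it with more than 10 N (value of joint big_lid below 0.0015 m and contact force between the fingers and big_lid above 10 N), for 0.25 s.
3. the large jar's label faces the reader within 0.2 rad (value of joint big_jar between -0.2 and 0.2 rad), for 0.2 s.
At the end, for the whole second after the job is handed in: Both lids are home within 1.5 mm, the large jar is at rest with its label facing the reader within 0.2 rad, and the bystanders are within 30 mm of where they stood (all of step 3 and value of joint each of small_lid, big_lid below 0.0015 m and velocity of joint big_jar between -0.05 and 0.05 rad/s); the robot touches nothing.
It fails at once if a lid is loaded or squeezed with more than 50 N (contact force between anything else and small_lid above 50 N or contact force between anything else and big_lid above 50 N).
It fails at once if a bystander is moved by more than 30 mm (distance of any of spool, cup, driver, wrench, spare_jar, offcut from where it was at the start of the episode above 0.03 m).
It also fails if it takes over 72 s, if anything falls off the work surface, if the arm or the gripper's body presses on something with over 40 N, if the wrist force passes 120 N, or if a joint passes its speed limit or range.

ROBOT

A 7-joint arm with a two-finger parallel gripper is mounted at the origin on the work surface. World frame = base frame: x ahead of the robot, y to its left, z up, the work surface at z = 0. Lengths are in mm, angles in rad, forces in N, time in s.
With the tool pointing down it reaches from about 400 to 850 mm from the base axis. Payload 6.9 kg.
Tool frame: the origin (TCP) lies midway between the tips of the shut fingers; the grasp point (between the pads) lies 19 mm behind it (bot.grip_point_offset is the distance from the TCP to the grasp point, in mm); z points along the fingers, y is the line along which they close (so a half turn about z gives the same grasp; the last joint's range is limited). The gripper opens to 85 mm and grips with 20 to 120 N. Pads are 22 mm wide; open, the fingers measure 114 mm over their backs; the gripper's body (76 mm by 85 mm) begins 54 mm behind the grasp point. The pads swing forward as they close: fully open they stand 13 mm farther back than shut.
Start: joints at [-1.177, 0.507, -0.238, 1.5, 0.126, 1.149, -0.155], TCP at [178.02, 599.099, 231.275] pointing down, gripper open.
Joint ranges: [-3.08, 3.08], [-0.24, 2.05], [-1.43, 1.35], [0, 2.5], [-1.52, 4.66], [0.17, 1.96], [-2.89, 2.89]. Speed limits (rad/s): [2.39, 2.39, 3.14, 3.14, 3.14, 3.14, 3.14].

INTERFACE

Orientations are given as a unit quaternion [x, y, z, w].
In Python, from rig import bot, vision gives the robot as it stands.
- The arm moves only by the shell command python3 -m jog 'ROWS' [FORCE]. ROWS is JSON, a list of rows, each a list of 5 numbers: the opening, from 0 (shut) to 1 (fully open), then the shift along the tool's x, y, z in m, then the turn about the tool's z in rad. A call has 1 to 12 rows; each row shifts and turns the commanded pose from where the row before left it, along the tool's axes as they then stand; what a row does not reach is not made up. A row lasts 1/12 s, in which the tool goes at most 41.7 mm and 7.16 degrees, less where a joint would pass 70% of its speed; a pose out of reach is approached as far as the arm can. A call is refused whole if a number of a shift passes 0.0417 or a number of a turn 0.125, either way. A call with a gripper value outside its range is refused whole. The fingers move at their own pace and stop on an object; FORCE is the grip in N (left out, the last holds). Time passes only in rows, so rows that do not move let the fingers close. It gives the time, the measured TCP pose, the force, the opening and the grip force at its end, in the units of the state.
- bot.read_state(): the state, without advancing time (a new reading comes with each control period).
- vision.camera(name): name is "scene" or "top"; returns the picture (384x512x3 uint8, red, green, blue); there is no depth.
- vision.camera_params(name): a dict with "mtx" (3x3 intrinsics, pixels), "R" (3x3) and "t" (3): a world point X has camera coordinates R X + t. Camera axes: x right, y down, z forward; pixel columns grow to the right and rows downward; lengths in mm; the calibration is good to about 2 mm. A picture is of the moment at which its call begins. camera_params takes no time and is no camera call.
- bot.sign_off(): hands the job in; it is judged then, once.
The state is a dict: "time": time; "joint_pos": joint angles; "joint_velocities": joint speeds; "effort": joint torques, N m; "tcp_pos": TCP position; "tcp_rot": TCP orientation; "wrist_force": force on the tool from outside, world axes, zero at the start; "wrist_torque": the same for the moment, N m; "finger_gap": finger opening in mm; "grip_force": force on a finger pad.
Only numpy, scipy, OpenCV 4.12 (cv2) and the standard library are available. Lean on these libraries where they do the work, as an engineer would, in place of code of your own. Each camera call takes 0.05 s, during which the arm holds its last target. There are 200 camera calls.

## Working session

There is one attempt and no reset: what is moved stays moved. The work goes in short steps, Python scripts to look and compute and a shell command to move; the robot and the scene stay as the last step left them, time stands still between calls to the robot, and variables do not carry over. Pictures are saved under pics/ and viewed, at most 13 in all, crops included, and the job is handed in when it is done.

```bash
mkdir -p pics; ls
python3 - <<'E'
from rig import bot, vision
import cv2,numpy as np
for n in("scene","top"):
    im=vision.camera(n); cv2.imwrite(f"pics/{n}0.png",im[:,:,::-1])
    p=vision.camera_params(n); print(n,np.round(p["mtx"],1).tolist(),np.round(p["R"],4).tolist(),np.round(p["t"],1).tolist())
    
s=bot.read_state(); print(s, bot.grip_point_offset)
E
```

```text
pics
scene [[444.3, 0.0, 256.5], [0.0, 444.3, 196.4], [0.0, 0.0, 1.0]] [[0.5743, 0.8186, 0.0054], [0.6518, -0.4533, -0.608], [-0.4952, 0.3527, -0.7939]] [-328.9, -324.1, 1456.8]
top [[406.3, 0.0, 252.9], [0.0, 406.3, 194.6], [0.0, 0.0, 1.0]] [[0.0128, -0.9998, -0.0143], [-0.9969, -0.0116, -0.0782], [0.078, 0.0152, -0.9968]] [-14.5, 599.3, 1280.0]
{'time': 0.1, 'joint_pos': array([-1.17650655,  0.50827007, -0.23751239,  1.50102631,  0.12570303,
        1.14885352, -0.15478681]), 'joint_velocities': array([ 5.01156825e-05,  5.83951833e-04,  1.20621874e-04, -2.25580504e-03,
        5.90554246e-04, -1.26822374e-03,  8.21296252e-04]), 'effort': array([-4.29028150e-03, -6.21832108e+01, -2.19508722e+00, -2.50201464e+01,
        1.22713621e-02,  7.91491679e-03, -1.03499886e-05]), 'tcp_pos': array([177.95127027, 598.68210515, 230.50805227]), 'tcp_rot': array([ 1.43889292e-01,  9.89593480e-01, -7.79017627e-04, -9.73494243e-05]), 'wrist_force': array([ 0.71513017,  0.52418532, -0.68447116]), 'wrist_torque': array([-0.01853424,  0.04665601,  0.01976116]), 'grip_force': 0.0, 'finger_gap': 85.73517320305749} 18.700000000000003
```

View pics/scene0.png

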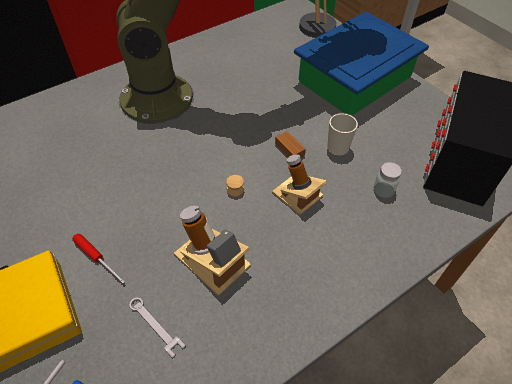

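View pics/top0.png

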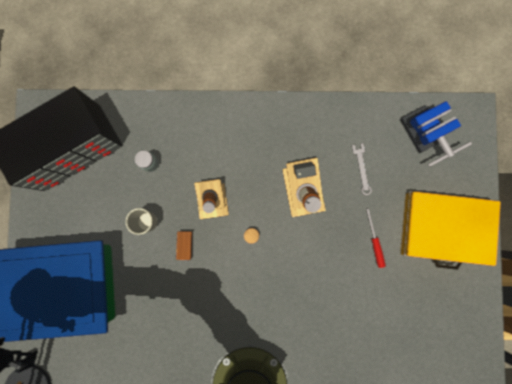

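The scene view shows the large jar at about (195,225) and the small one at (297,170). In the top view they are at (309,195) and (210,200). I'll zoom in on both.

Run:
```python
import cv2,numpy as np
s=cv2.imread("pics/scene0.png");t=cv2.imread("pics/top0.png")
f=lambda im,x,y,w,h,k:cv2.resize(im[y:y+h,x:x+w],None,fx=k,fy=k,interpolation=cv2.INTER_CUBIC)
a=np.hstack([f(s,170,195,90,100,4),f(s,265,145,70,75,4)[:,:].copy() if 0 else cv2.copyMakeBorder(f(s,265,145,70,75,4),0,100,0,0,0)])
b=np.hstack([f(t,275,150,60,70,4),f(t,185,170,55,60,4) if 0 else cv2.copyMakeBorder(f(t,185,170,55,60,4),0,40,0,0,0)])
# fit within 800x600: a is 640x400 ; b 460x280
A=cv2.resize(a,(640,400)); 
B=cv2.resize(b,(329,200))
cv2.imwrite("pics/ca.png",a); cv2.imwrite("pics/cb.png",cv2.resize(b,None,fx=1.7,fy=1.7))
```

```text
(no output)
```

View pics/ca.png

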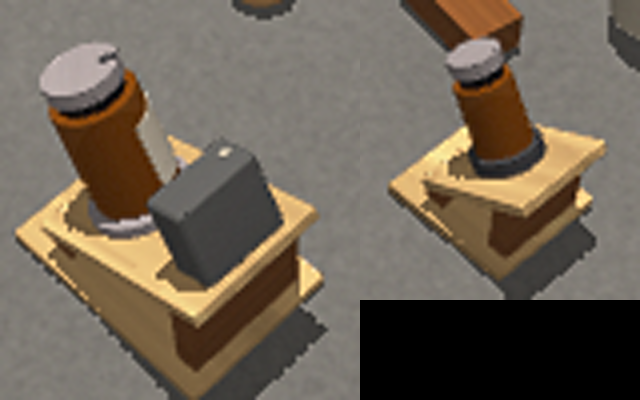

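View pics/cb.png

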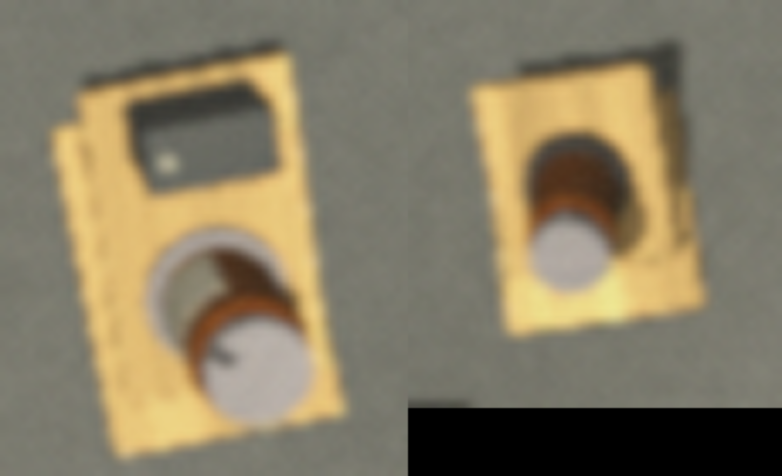

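The crops show the lid tops. The big lid is at scene (190.8,213.8) and top (312.9,204.4); the small lid is at (294,158.8) and (208.8,206.8). The tab and label on the big jar point to the reader's left as seen from above. Next I'll triangulate the lids, the tab and the rear plate corners.

```bash
cat > h.py <<'E'
from rig import bot, vision
import cv2,numpy as np
from scipy.spatial.transform import Rotation as Rot
P={n:(lambda p:p["mtx"]@np.c_[p["R"],p["t"]])(vision.camera_params(n)) for n in("scene","top")}
def tri(a,b):
    X=cv2.triangulatePoints(P["scene"],P["top"],np.array(a,float).reshape(2,1),np.array(b,float).reshape(2,1));X=(X[:3]/X[3])[:,0]
    e=[np.round((lambda q:q[:2]/q[2])(P[n]@np.r_[X,1])-u,1) for n,u in(("scene",a),("top",b))]
    return X,e
E
python3 - <<'E'
from h import *
sb=lambda x,y:(170+x/4-.4,195+y/4-.4); ss=lambda x,y:(265+(x-360)/4-.4,145+y/4-.4)
tb=lambda x,y:(275+x/6.8-.4,150+y/6.8-.4); ts=lambda x,y:(185+(x-408)/6.8-.4+5/1e9,170+y/6.8-.4)
# second top crop starts at 240*1.7=408
pts={'Blid':(sb(83,72),tb(258,370)),'tab':(sb(107,58),tb(222,355)),'Bc1':(sb(318,212),tb(80,92)),'Bc2':(sb(195,320),tb(292,52)),
'Rt':(sb(224,152),tb(165,163)),'Slid':(ss(476,55),ts(570,250)),'Sc1':(ss(605,143),ts(470,88)),'Sc2':(ss(525,213),ts(650,65))}
R={}
for k,(a,b) in pts.items():
    R[k],e=tri(a,b); print(k,R[k].round(1),e)
for c,L,lean,off in(('B','Blid',25,95),('S','Slid',30,75)):
    d=R[c+'c1']-R[c+'c2']; yaw=np.arctan2(-d[0],d[1]); print(c,'yaw',np.degrees(yaw), np.linalg.norm(d))
    l=np.radians(lean); h=(R[L][2]-55)/np.cos(l); print('axis len from z',h,'standoff',h-off)
E
```

```text
Blid [ 565.5 -179.7  147.4] [array([-0.9,  0. ]), array([-0.7, -0.4])]
tab [ 570.6 -164.9  154.8] [array([-0.3,  0. ]), array([-0.3, -0.2])]
Bc1 [ 691.7 -106.9   98.8] [array([-0.8,  0.1]), array([-0.6, -0.4])]
Bc2 [ 710.4 -200.4  101.8] [array([-1.1,  0.1]), array([-0.8, -0.5])]
Rt [ 653.7 -141.5  143.2] [array([-0.4,  0. ]), array([-0.3, -0.2])]
Slid [555.9 123.3 128.9] [array([-0.6,  0.1]), array([-0.5, -0.4])]
Sc1 [630.7 175.6  80. ] [array([-0.3,  0. ]), array([-0.2, -0.2])]
Sc2 [643.7  96.4  78.9] [array([-1.2,  0.1]), array([-0.9, -0.7])]
B yaw 11.34160348733467 95.39106278343984
axis len from z 101.94520651582877 standoff 6.945206515828772
S yaw 9.365314068628313 80.2885242396876
axis len from z 85.36771484058089 standoff 10.367714840580888
```

```bash
cat >> h.py <<'E'
def state():
    s=bot.read_state(); R=Rot.from_quat(s["tcp_rot"]).as_matrix(); return s,s["tcp_pos"],R
def to(X):
    s,p,R=state(); print("shift tool mm",(R.T@(np.array(X)-p)).round(1))
def rep(psi=0,lean=0):
    s,p,R=state(); print(round(s["time"],2),p.round(1),"yangle",np.degrees(np.arctan2(R[1,1],R[0,1])).round(1),"z",R[:,2].round(3),"F",s["wrist_force"].round(1),"gap",s["finger_gap"].round(1))
    return s,p,R
E
python3 -m jog '[[0,0,0,0,-0.11],[0,0,0,0,-0.11],[0,0,0,0,-0.11],[0,0,0,0,-0.115],[0,0,0,0,0]]'
python3 - <<'E'
from h import *
rep(); to([550,122,231])
E
```

```text
time: 0.52
tcp_pos: [178.1, 598.8, 230.7]
tcp_rot: [-0.08, 0.997, -0.0, -0.0]
wrist_force: [-0.5, -0.2, -0.3]
finger_gap: 25.7
grip_force: 0.0Traceback (most recent call last):
  File "<stdin>", line 2, in <module>
  File "h.py", line 14, in rep
    s,p,R=state(); print(round(s["time"],2),p.round(1),"yangle",np.degrees(np.arctan2(R[1,1],R[0,1])).round(1),"z",R[:,2].round(3),"F",s["wrist_force"].round(1),"gap",s["finger_gap"].round(1))
                                                                                                                                                                       ^^^^^^^^^^^^^^^^^^^^^
AttributeError: 'float' object has no attribute 'round'
```

```bash
sed -i 's/s\["finger_gap"\].round(1)/round(s["finger_gap"],1)/' h.py
python3 - <<'E'
from h import *
rep(); to([550,122,231])
E
```

```text
0.52 [178.1 598.8 230.7] yangle 99.2 z [-0.    -0.001 -1.   ] F [-0.5 -0.2 -0.3] gap 25.7
shift tool mm [-2.906e+02 -5.303e+02  1.000e-01]
```

```bash
python3 -m jog '[[0,-0.019,-0.035,0,0],[0,-0.019,-0.035,0,0],[0,-0.019,-0.035,0,0],[0,-0.019,-0.035,0,0],[0,-0.019,-0.035,0,0],[0,-0.019,-0.035,0,0],[0,-0.019,-0.035,0,0],[0,-0.019,-0.035,0,0],[0,-0.019,-0.035,0,0],[0,-0.019,-0.035,0,0],[0,-0.019,-0.035,0,0],[0,0,0,0,0]]'
python3 - <<'E'
from h import *
rep(); to([550,122,170])
E
```

```text
time: 1.52
tcp_pos: [449.6, 242.9, 230.9]
tcp_rot: [-0.07, 0.998, -0.002, 0.001]
wrist_force: [0.5, -1.7, -0.3]
finger_gap: -0.1
grip_force: 0.0
1.52 [449.6 242.9 230.9] yangle 98.0 z [ 0.002 -0.004 -1.   ] F [ 0.5 -1.7 -0.3] gap -0.1
shift tool mm [ -82.4 -133.5   61.6]
```

```bash
python3 -m jog '[[0,-0.02,-0.032,0,0],[0,-0.02,-0.032,0,0],[0,-0.02,-0.032,0,0],[0,-0.02,-0.032,0,0],[0,0,0,0.03,0],[0,0,0,0.03,0],[0,0,0,0,0],[0,0,0,0,0]]'
python3 - <<'E'
from h import *
rep(); to([550,122,150])
for n in("scene","top"): cv2.imwrite(f"pics/{n}1.png",vision.camera(n)[:,:,::-1])
s=cv2.imread("pics/scene1.png");t=cv2.imread("pics/top1.png")
f=lambda im,x,y,w,h,k:cv2.resize(im[y:y+h,x:x+w],None,fx=k,fy=k,interpolation=cv2.INTER_CUBIC)
cv2.imwrite("pics/c1.png",np.hstack([f(s,250,110,80,100,5),f(t,175,150,80,100,5)]))
E
```

```text
time: 2.18
tcp_pos: [542.1, 137.3, 170.3]
tcp_rot: [-0.077, 0.997, -0.0, -0.002]
wrist_force: [-0.1, 0.9, -0.1]
finger_gap: 0.0
grip_force: 0.0
2.18 [542.1 137.3 170.3] yangle 98.8 z [-0.004 -0.001 -1.   ] F [-0.1  0.9 -0.1] gap 0.0
shift tool mm [ -5.5 -16.4  20.3]
```

View pics/c1.png

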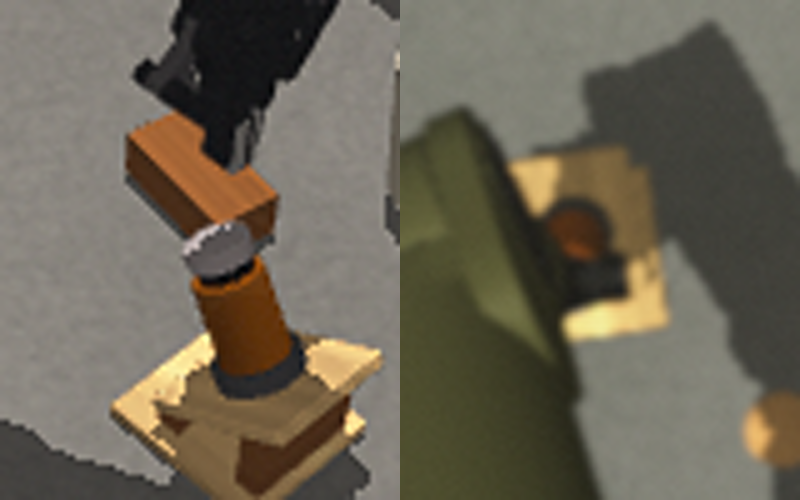

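The scene crop shows the shut fingertips at about (297,143), above and behind the small lid at (294,159). Nothing is in the way, so I'll move over the lid.

```bash
python3 -m jog '[[0,-0.0055,-0.0164,0,0],[0,0,0,0.02,0],[0,0,0,0.006,0],[0,0,0,0,0],[0,0,0,0,0]]'
python3 -m jog '[[0,-0.001,0,0.0017,0],[0,-0.001,0,0.0017,0],[0,-0.001,0,0.0017,0],[0,0,0,0,0]]'
```

```text
time: 2.7
tcp_pos: [551.3, 122.9, 146.3]
tcp_rot: [-0.078, 0.997, 0.0, 0.0]
wrist_force: [0.4, 1.1, -0.6]
finger_gap: 0.2
grip_force: 0.0
time: 3.03
tcp_pos: [554.4, 122.6, 140.2]
tcp_rot: [-0.078, 0.997, 0.0, 0.0]
wrist_force: [0.0, -0.1, -0.4]
finger_gap: -0.2
grip_force: 0.0
```

```bash
python3 -m jog '[[0,-0.001,0,0.0017,0],[0,-0.001,0,0.0017,0],[0,-0.001,0,0.0017,0],[0,0,0,0,0]]'
python3 -m jog '[[0,-0.001,0,0.0017,0],[0,-0.001,0,0.0017,0],[0,0,0,0,0]]'
```

```text
time: 3.37
tcp_pos: [557.3, 122.9, 134.8]
tcp_rot: [-0.078, 0.997, 0.0, -0.0]
wrist_force: [0.8, -0.8, 0.1]
finger_gap: -0.1
grip_force: 0.1
time: 3.62
tcp_pos: [559.0, 123.2, 131.8]
tcp_rot: [-0.078, 0.997, -0.0, -0.0]
wrist_force: [-1.1, -1.2, 3.8]
finger_gap: -0.1
grip_force: 2.3
```

```bash
python3 -m jog '[[0,-0.001,0,0.0017,0],[0,-0.001,0,0.0017,0],[0,0,0,0,0]]'
python3 -m jog '[[0,-0.001,0,0.0017,0],[0,-0.001,0,0.0017,0],[0,0,0,0,0]]'
```

```text
time: 3.87
tcp_pos: [561.0, 123.5, 128.5]
tcp_rot: [-0.078, 0.997, -0.0, -0.0]
wrist_force: [-2.6, -0.1, 4.2]
finger_gap: -0.2
grip_force: 2.5
time: 4.12
tcp_pos: [561.7, 123.6, 127.3]
tcp_rot: [-0.078, 0.997, -0.0, -0.001]
wrist_force: [-12.8, -3.3, 26.9]
finger_gap: -0.0
grip_force: 14.8
```

```bash
python3 -m jog '[[0,0.0004,0,-0.0007,0],[0,0,0,0,0],[0,0,0,0,0],[0,0,0,0,0]]'
python3 -m jog '[[0,0,0,0,0],[0,0,0,0,0],[0,0,0,0,0],[0,0,0,0,0]]'
```

```text
time: 4.45
tcp_pos: [561.6, 123.6, 127.5]
tcp_rot: [-0.078, 0.997, -0.0, -0.0]
wrist_force: [-10.0, -3.0, 21.4]
finger_gap: -0.1
grip_force: 11.6
time: 4.78
tcp_pos: [561.5, 123.6, 127.5]
tcp_rot: [-0.078, 0.997, -0.0, -0.001]
wrist_force: [-10.3, -1.6, 20.5]
finger_gap: 0.3
grip_force: 11.6
```

```bash
python3 -m jog '[[0,0.01,0,-0.017,0],[0,0,0,-0.04,0],[0,0,0,-0.04,-0.043],[0,0,-0.04,0,0],[0,0,-0.04,0,0],[0,0,-0.04,0,0],[0,0,-0.04,0,0],[0,0,-0.04,0,0],[0,0,0,0,0],[0,0,0,0,0]]'
python3 - <<'E'
from h import *
rep(); to([553.4,-182.1,205])
E
```

```text
time: 5.62
tcp_pos: [592.3, -77.5, 222.0]
tcp_rot: [-0.096, 0.995, -0.001, -0.0]
wrist_force: [0.4, 0.5, -0.3]
finger_gap: 0.1
grip_force: 0.0
5.62 [592.3 -77.5 222. ] yangle 101.1 z [-0.001 -0.001 -1.   ] F [ 0.4  0.5 -0.3] gap 0.1
shift tool mm [ 58.3 -95.2  17.2]
```

```bash
python3 -m jog '[[0,0.019,-0.032,0,0],[0,0.019,-0.032,0,0],[0,0.02,-0.031,0,0],[0,0,0,0.017,0],[0,0,0,0,0],[0,0,0,0,0]]'
python3 - <<'E'
from h import *
rep(); to([553.4,-182.1,163])
cv2.imwrite("pics/scene2.png",vision.camera("scene")[:,:,::-1])
s=cv2.imread("pics/scene2.png")
f=lambda im,x,y,w,h,k:cv2.resize(im[y:y+h,x:x+w],None,fx=k,fy=k,interpolation=cv2.INTER_CUBIC)
cv2.imwrite("pics/c2.png",np.hstack([f(s,160,150,80,110,5),f(s,255,130,80,110,5)]))
E
```

```text
time: 6.12
tcp_pos: [554.2, -176.7, 205.2]
tcp_rot: [-0.1, 0.995, 0.001, -0.001]
wrist_force: [-0.3, 0.6, 0.1]
finger_gap: -0.3
grip_force: 0.0
6.12 [ 554.2 -176.7  205.2] yangle 101.5 z [-0.001  0.002 -1.   ] F [-0.3  0.6  0.1] gap -0.3
shift tool mm [ 1.8 -5.2 42.2]
```

View pics/c2.png

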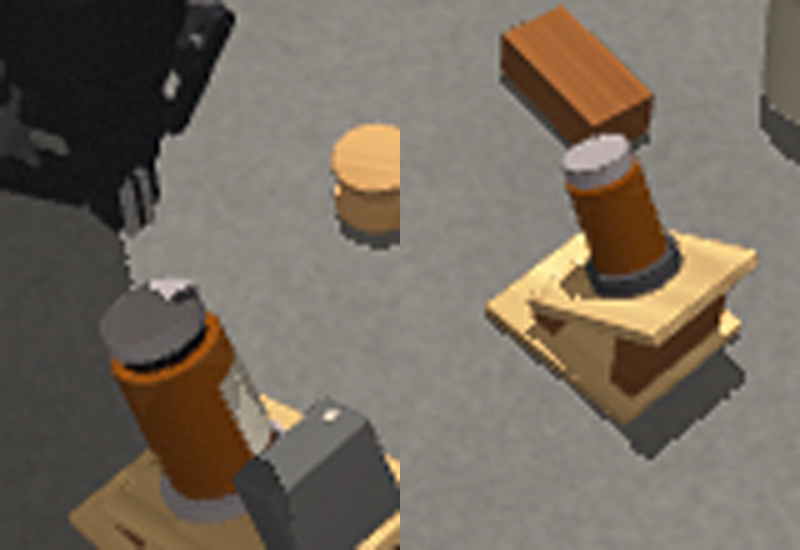

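The small lid is home: the dark gap under it at (297,163) has gone. The fingers are above the large lid, so I'll lower onto it.

```bash
python3 -m jog '[[0,0.002,-0.005,0.02,0],[0,0,0,0.018,0],[0,0,0,0,0],[0,-0.0017,0,0.0036,0],[0,-0.0017,0,0.0036,0],[0,0,0,0,0]]'
python3 -m jog '[[0,-0.0008,0,0.0018,0],[0,-0.0008,0,0.0018,0],[0,0,0,0,0]]'
```

```text
time: 6.67
tcp_pos: [557.8, -182.0, 160.9]
tcp_rot: [-0.1, 0.995, 0.0, 0.001]
wrist_force: [0.1, -0.4, 0.3]
finger_gap: -0.5
grip_force: 0.0
time: 6.92
tcp_pos: [558.5, -182.7, 156.9]
tcp_rot: [-0.099, 0.995, -0.0, 0.0]
wrist_force: [0.7, 0.4, -0.2]
finger_gap: 0.1
grip_force: 0.0
```

```bash
python3 -m jog '[[0,-0.0008,0,0.0018,0],[0,-0.0008,0,0.0018,0],[0,0,0,0,0]]'
python3 -m jog '[[0,-0.0008,0,0.0018,0],[0,-0.0008,0,0.0018,0],[0,0,0,0,0]]'
```

```text
time: 7.17
tcp_pos: [559.9, -182.4, 152.9]
tcp_rot: [-0.099, 0.995, 0.0, -0.0]
wrist_force: [0.2, -0.3, -0.3]
finger_gap: -0.2
grip_force: 0.0
time: 7.42
tcp_pos: [561.5, -182.2, 149.7]
tcp_rot: [-0.099, 0.995, -0.0, -0.0]
wrist_force: [-0.9, -0.1, 1.9]
finger_gap: -0.1
grip_force: 1.4
```

```bash
python3 -m jog '[[0,-0.0008,0,0.0018,0],[0,-0.0004,0,0.0009,0],[0,0,0,0,0]]'
python3 -m jog '[[0,-0.0006,0,0.0014,0],[0,0,0,0,0],[0,0,0,0,0]]'
```

```text
time: 7.67
tcp_pos: [562.6, -182.1, 147.2]
tcp_rot: [-0.099, 0.995, -0.0, 0.0]
wrist_force: [-0.9, -0.1, 4.9]
finger_gap: 0.1
grip_force: 2.4
time: 7.92
tcp_pos: [563.2, -181.9, 145.8]
tcp_rot: [-0.099, 0.995, -0.0, 0.0]
wrist_force: [-1.8, 0.0, 4.7]
finger_gap: -0.1
grip_force: 2.5
```

```bash
python3 -m jog '[[0,-0.0006,0,0.0014,0],[0,0,0,0,0],[0,0,0,0,0]]'
python3 -m jog '[[0,-0.0006,0,0.0014,0],[0,0,0,0,0],[0,0,0,0,0]]'
```

```text
time: 8.17
tcp_pos: [563.9, -181.8, 144.4]
tcp_rot: [-0.099, 0.995, -0.0, 0.0]
wrist_force: [-1.1, 0.2, 5.1]
finger_gap: -0.0
grip_force: 2.6
time: 8.42
tcp_pos: [564.2, -181.7, 143.7]
tcp_rot: [-0.099, 0.995, -0.0, 0.0]
wrist_force: [-4.8, -0.0, 11.2]
finger_gap: 0.2
grip_force: 5.9
```

```bash
python3 -m jog '[[0,-0.0004,0,0.0009,0],[0,0,0,0,0],[0,0,0,0,0]]'
python3 -m jog '[[0,0,0,0,0],[0,0,0,0,0],[0,0,0,0,0],[0,0,0,0,0],[0,0,0,0,0]]'
```

```text
time: 8.67
tcp_pos: [564.3, -181.8, 143.6]
tcp_rot: [-0.099, 0.995, -0.0, 0.0]
wrist_force: [-6.9, 0.2, 18.4]
finger_gap: 0.2
grip_force: 9.3
time: 9.08
tcp_pos: [564.3, -181.8, 143.6]
tcp_rot: [-0.099, 0.995, -0.0, 0.0]
wrist_force: [-7.6, 0.1, 17.5]
finger_gap: 0.0
grip_force: 9.3
```

Both presses are held, the large one at 19 N with no further travel. Next I'll back off, open, and pre-turn for a grip across the glass.

```bash
python3 -m jog '[[0,0.004,0,-0.01,0],[0,0,0,-0.035,0],[1,0,0,-0.02,-0.11],[1,0,0,0,-0.12],[1,0,0,0,-0.12],[1,0,0,0,0],[1,0,0,0,0],[1,0,0,0,0]]' 30
python3 - <<'E'
from h import *
rep(); to([582,-176.3,90])
for n in("scene","top"): cv2.imwrite(f"pics/{n}3.png",vision.camera(n)[:,:,::-1])
s=cv2.imread("pics/scene3.png");t=cv2.imread("pics/top3.png")
f=lambda im,x,y,w,h,k:cv2.resize(im[y:y+h,x:x+w],None,fx=k,fy=k,interpolation=cv2.INTER_CUBIC)
cv2.imwrite("pics/c3.png",np.hstack([f(s,160,150,80,110,5),f(t,270,140,80,110,5)]))
E
```

```text
time: 9.75
tcp_pos: [560.7, -182.3, 206.4]
tcp_rot: [-0.269, 0.963, 0.0, -0.0]
wrist_force: [-0.2, 0.9, -0.1]
finger_gap: 72.3
grip_force: 0.0
9.75 [ 560.7 -182.3  206.4] yangle 121.2 z [-0.001  0.    -1.   ] F [-0.2  0.9 -0.1] gap 72.3
shift tool mm [-21.4  -6.  116.4]
```

View pics/c3.png

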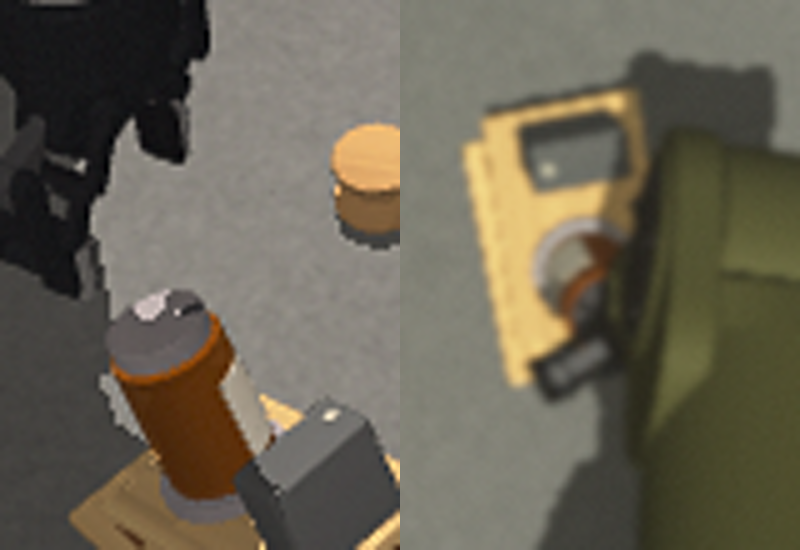

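The large lid is home too: no gap is visible and the tab is at scene (198,212). I'll descend around the glass and work out the label angle.

```bash
python3 -m jog '[[1,-0.0214,-0.006,0,0],[1,0,0,0,0],[1,0,0,0.04,0],[1,0,0,0.04,0],[1,0,0,0.036,0],[1,0,0,0,0],[1,0,0,0,0]]' 30
cat >> h.py <<'E'
psi=np.radians(11.3);l=np.radians(25)
ax=np.array([-np.sin(l)*np.cos(psi),-np.sin(l)*np.sin(psi),np.cos(l)]); ey=np.array([-np.sin(psi),np.cos(psi),0]); ex=np.cross(ey,ax)
C=np.array([568.5,-179.1,141.1])
def ang(n,px,c=C):
    p=vision.camera_params(n); o=-p["R"].T@p["t"]; d=p["R"].T@np.linalg.inv(p["mtx"])@np.array([*px,1.])
    X=o+d*((c-o)@ax)/(d@ax)-c; return np.degrees(np.arctan2(X@ey,X@ex)).round(1), np.linalg.norm(X).round(1)
def proj(n,X): q=P[n]@np.r_[X,1]; return (q[:2]/q[2]).round(1)
E
python3 - <<'E'
from h import *
rep(); to([582,-176.3,90]); print(ang("scene",(197.6,211.6)),ang("top",(275+222/6.8-.4,150+355/6.8-.4),C+7*ax),proj("scene",C))
E
```

```text
time: 10.43
tcp_pos: [581.0, -175.8, 89.6]
tcp_rot: [-0.271, 0.963, 0.001, -0.002]
wrist_force: [0.1, 0.5, 0.5]
finger_gap: 85.2
grip_force: 0.0
10.43 [ 581.  -175.8   89.6] yangle 121.4 z [-0.004  0.001 -1.   ] F [0.1 0.5 0.5] gap 85.2
shift tool mm [-0.6 -0.9 -0.4]
(np.float64(68.2), np.float64(17.2)) (np.float64(56.7), np.float64(14.8)) [190.7 215. ]
```

```bash
python3 -m jog '[[0,0,0,0,0],[0,0,0,0,0],[0,0,0,0,0],[0,0,0,0,0],[0,0,0,0,0],[0,0,0,0,0]]' 30
python3 -m jog '[[0,0,0,0,0.05],[0,0,0,0,0.05],[0,0,0,0,0.05],[0,0,0,0,0]]'
```

```text
time: 10.93
tcp_pos: [582.1, -173.5, 93.7]
tcp_rot: [-0.272, 0.962, 0.001, 0.001]
wrist_force: [-6.9, 8.2, 8.2]
finger_gap: 56.4
grip_force: 30.3
time: 11.27
tcp_pos: [583.0, -173.8, 93.4]
tcp_rot: [-0.197, 0.98, 0.001, 0.001]
wrist_force: [-3.3, 6.0, 3.1]
finger_gap: 54.6
grip_force: 31.6
```

```bash
python3 -m jog '[[0,0,0,0,0.06],[0,0,0,0,0.06],[0,0,0,0,0.06],[0,0,0,0,0.06],[0,0,0,0,0]]'
python3 -m jog '[[0,0,0,0,0.06],[0,0,0,0,0.06],[0,0,0,0,0.06],[0,0,0,0,0.06],[0,0,0,0,0]]'
python3 - <<'E'
from h import *
rep()
cv2.imwrite("pics/scene4.png",vision.camera("scene")[:,:,::-1])
s=cv2.imread("pics/scene4.png")
f=lambda im,x,y,w,h,k:cv2.resize(im[y:y+h,x:x+w],None,fx=k,fy=k,interpolation=cv2.INTER_CUBIC)
cv2.imwrite("pics/c4.png",f(s,150,170,110,110,5))
E
```

```text
time: 11.68
tcp_pos: [584.2, -174.8, 93.0]
tcp_rot: [-0.079, 0.997, 0.0, 0.002]
wrist_force: [2.0, 3.0, 0.1]
finger_gap: 53.3
grip_force: 36.3
time: 12.1
tcp_pos: [586.3, -175.8, 91.9]
tcp_rot: [0.039, 0.999, 0.0, 0.004]
wrist_force: [11.2, -7.4, -12.4]
finger_gap: 53.3
grip_force: 110.2
12.1 [ 586.3 -175.8   91.9] yangle 85.5 z [ 0.008 -0.    -1.   ] F [ 11.2  -7.4 -12.4] gap 53.3
```

View pics/c4.png

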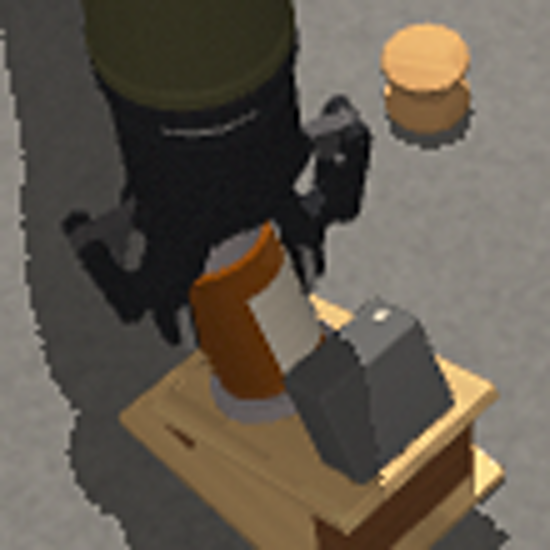

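The label has turned towards the reader; its upper left corner is at scene (199.2,229.4). I'll open to re-grip and work out the angle from that corner.

```bash
python3 -m jog '[[1,0,0,0,0],[1,0,0,0,0],[1,0,0,0,0],[1,0,0,0,-0.1],[1,0,0,0,-0.1],[1,0,0,0,-0.1],[1,0,0,0,-0.1],[1,0,0,0,-0.1],[1,0,0,0,0],[1,0,0,0,0]]' 30
python3 - <<'E'
from h import *
rep()
S=C-95*ax
for s in(64,68,72):
  print(s,[(p,*proj("scene",S+s*ax+27*(np.cos(np.radians(p))*ex+np.sin(np.radians(p))*ey)).tolist()) for p in(-50,-40,-30,-20,-10,0)])
cv2.imwrite("pics/scene5.png",vision.camera("scene")[:,:,::-1])
s=cv2.imread("pics/scene5.png")
f=lambda im,x,y,w,h,k:cv2.resize(im[y:y+h,x:x+w],None,fx=k,fy=k,interpolation=cv2.INTER_CUBIC)
cv2.imwrite("pics/c5.png",f(s,170,200,70,70,8))
E
```

```text
time: 12.98
tcp_pos: [582.1, -176.7, 91.3]
tcp_rot: [-0.206, 0.978, -0.0, 0.0]
wrist_force: [-0.1, -0.1, 0.1]
finger_gap: 85.1
grip_force: 0.0
12.98 [ 582.1 -176.7   91.3] yangle 113.8 z [ 0. -0. -1.] F [-0.1 -0.1  0.1] gap 85.1
64 [(-50, 193.3, 233.1), (-40, 195.2, 232.6), (-30, 197.2, 231.9), (-20, 199.1, 231.1), (-10, 200.9, 230.0), (0, 202.6, 228.8)]
68 [(-50, 192.6, 231.8), (-40, 194.6, 231.3), (-30, 196.5, 230.6), (-20, 198.5, 229.7), (-10, 200.3, 228.7), (0, 202.0, 227.4)]
72 [(-50, 191.9, 230.4), (-40, 193.9, 230.0), (-30, 195.9, 229.3), (-20, 197.8, 228.4), (-10, 199.6, 227.3), (0, 201.3, 226.1)]
```

View pics/c5.png

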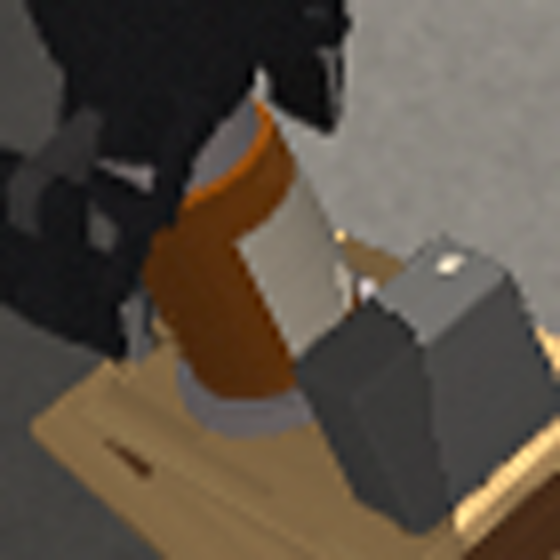

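The label corner is at scene (199.4,229.6), which leaves about 27° to go. Second stroke:

```bash
python3 -m jog '[[1,0,0,0,-0.1],[0,0,0,0,0],[0,0,0,0,0],[0,0,0,0,0],[0,0,0,0,0],[0,0,0,0,0],[0,0,0,0,0]]' 30
python3 -m jog '[[0,0,0,0,0.05],[0,0,0,0,0.05],[0,0,0,0,0.05],[0,0,0,0,0.05],[0,0,0,0,0.05],[0,0,0,0,0.05],[0,0,0,0,0.05],[0,0,0,0,0.05],[0,0,0,0,0.06],[0,0,0,0,0],[0,0,0,0,0]]'
python3 -m jog '[[1,0,0,0,0],[1,0,0,0,0],[1,0,0,0,0],[1,0,0,0,0],[1,0,0,-0.03,0],[1,0,0,-0.04,0],[1,0,0,-0.04,0],[1,0.04,0,-0.01,0],[1,0.04,0,0,0],[1,0.04,0,0,0],[1,0.04,0,0,0],[1,0,0,0,0]]'
python3 - <<'E'
from h import *
rep()
s=vision.camera("scene")[:,:,::-1];t=vision.camera("top")[:,:,::-1]
f=lambda im,x,y,w,h,k:cv2.resize(im[y:y+h,x:x+w],None,fx=k,fy=k,interpolation=cv2.INTER_CUBIC)
cv2.imwrite("pics/c6.png",np.hstack([f(s,170,195,60,75,6),f(t,275,150,60,75,6)]))
print(proj("scene",C),proj("top",C),proj("scene",C+20*ex),proj("top",C+20*ex))
E
```

```text
time: 13.62
tcp_pos: [581.1, -174.3, 91.2]
tcp_rot: [-0.255, 0.967, 0.001, -0.001]
wrist_force: [-5.9, 5.5, 7.0]
finger_gap: 56.7
grip_force: 30.8
time: 14.53
tcp_pos: [583.1, -175.5, 90.7]
tcp_rot: [-0.03, 1.0, 0.0, 0.001]
wrist_force: [4.3, -1.4, -4.7]
finger_gap: 53.1
grip_force: 69.6
time: 15.53
tcp_pos: [413.5, -186.3, 210.5]
tcp_rot: [-0.027, 1.0, 0.0, -0.004]
wrist_force: [-1.2, 0.7, -0.0]
finger_gap: 85.5
grip_force: 0.0
15.53 [ 413.5 -186.3  210.5] yangle 93.1 z [-0.007 -0.    -1.   ] F [-1.2  0.7 -0. ] gap 85.5
[190.7 215. ] [311.3 202.7] [195.7 217.5] [310.5 196.4]
```

View pics/c6.png

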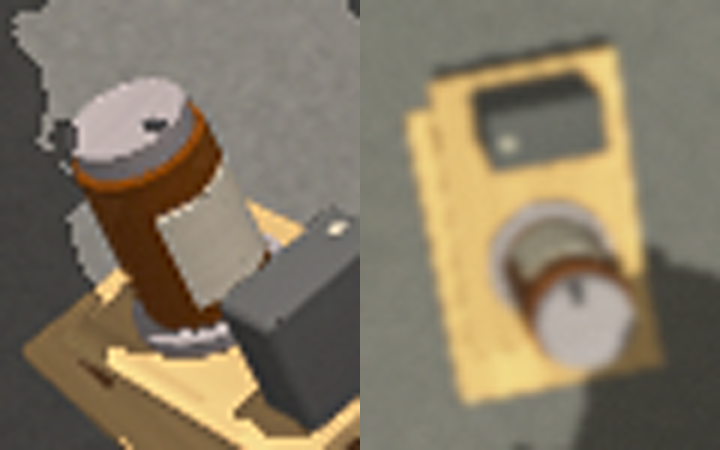

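The tab in the top view sits at (310.4,198.3) with the lid centre at (312.1,202.9). That leaves about 11° (0.19 rad), which is too close to the limit, so I'll do one short third stroke.

```bash
python3 -m jog '[[1,-0.04,0,0,0],[1,-0.04,0,0,0],[1,-0.04,0,0,0],[1,-0.03,0,0,0],[1,0,0,0,-0.1],[1,0,0,0,-0.1],[1,0,0,0,-0.08],[1,0,0,0,0],[1,0,0,0,0]]'
python3 - <<'E'
from h import *
rep(); to([583,-175.5,91])
E
```

```text
time: 16.38
tcp_pos: [573.2, -176.5, 210.5]
tcp_rot: [-0.168, 0.986, 0.0, 0.0]
wrist_force: [-0.6, 0.7, -0.9]
finger_gap: 85.3
grip_force: 0.0
16.38 [ 573.2 -176.5  210.5] yangle 109.3 z [ 0.  0. -1.] F [-0.6  0.7 -0.9] gap 85.3
shift tool mm [ -9.5  -2.3 119.5]
```

```bash
python3 -m jog '[[1,-0.0095,-0.0023,0.03,0],[1,0,0,0.04,0],[1,0,0,0.04,0],[1,0,0,0.0095,0],[1,0,0,0,0],[0,0,0,0,0],[0,0,0,0,0],[0,0,0,0,0],[0,0,0,0,0],[0,0,0,0,0],[0,0,0,0,0]]' 30
python3 -m jog '[[0,0,0,0,0.04],[0,0,0,0,0.04],[0,0,0,0,0.04],[0,0,0,0,0.04],[0,0,0,0,0.04],[0,0,0,0,0.03],[0,0,0,0,0],[0,0,0,0,0]]'
python3 -m jog '[[1,0,0,0,0],[1,0,0,0,0],[1,0,0,0,0],[1,0,0,0,0],[1,0,0,-0.03,0],[1,0,0,-0.04,0],[1,0,0,-0.04,0],[1,0.04,0,-0.01,0],[1,0.04,0,0,0],[1,0.04,0,0,0],[1,0.04,0,0,0],[1,0,0,0,0]]'
python3 - <<'E'
from h import *
rep()
s=vision.camera("scene")[:,:,::-1];t=vision.camera("top")[:,:,::-1]
f=lambda im,x,y,w,h,k:cv2.resize(im[y:y+h,x:x+w],None,fx=k,fy=k,interpolation=cv2.INTER_CUBIC)
cv2.imwrite("pics/c7.png",np.hstack([f(s,170,195,60,75,6),f(t,275,150,60,75,6)]))
print(proj("scene",C+20*ey)-proj("scene",C),proj("top",C+20*ey)-proj("top",C))
E
```

```text
time: 17.3
tcp_pos: [583.0, -174.1, 94.2]
tcp_rot: [-0.169, 0.986, 0.0, 0.002]
wrist_force: [-3.7, 7.3, 5.5]
finger_gap: 53.7
grip_force: 31.1
time: 17.97
tcp_pos: [584.5, -174.9, 93.4]
tcp_rot: [-0.055, 0.998, 0.0, 0.003]
wrist_force: [4.6, -1.5, -2.1]
finger_gap: 53.1
grip_force: 48.2
time: 18.97
tcp_pos: [414.2, -194.3, 211.1]
tcp_rot: [-0.052, 0.999, -0.0, -0.003]
wrist_force: [-0.9, 0.4, 0.4]
finger_gap: 85.4
grip_force: 0.0
18.97 [ 414.2 -194.3  211.1] yangle 95.9 z [-0.007 -0.    -1.   ] F [-0.9  0.4  0.4] gap 85.4
[ 6.7 -5.2] [-6.7  1.3]
```

View pics/c7.png

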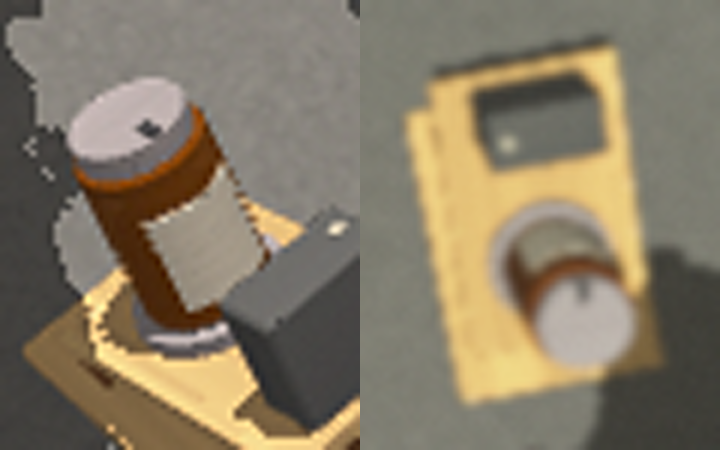

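The tab is at (371.6−…) directly on the reader side: its top-view offset of (-0.5,-5) px and the label corner at scene (194,231.6) both put the angle within about 2°. Both lids look home and the arm is clear.

```bash
python3 -m jog '[[1,0,0,0,0],[1,0,0,0,0],[1,0,0,0,0],[1,0,0,0,0]]'; python3 -c "
from rig import bot; print(bot.sign_off())"
```

```text
time: 19.4
tcp_pos: [423.8, -192.9, 211.0]
tcp_rot: [-0.055, 0.998, 0.0, -0.0]
wrist_force: [0.8, -0.6, 0.9]
finger_gap: 85.5
grip_force: 0.0
the job is handed in; nothing more can be done
None
```

I handed the job in at 19.4 s, and the hand-in returned no verdict: both lids look home after held pushes of about 23 N (small, briefly 30 N) and 19 N (large), the label faces the reader to within about 2° by the last pictures, and the arm is clear.

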